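Try out a refitted roller catch

TASK

The roller catch on this small blue consumables cabinet has just been refitted and has to be tried out. Ease the door shut until the roller snaps over and holds it, feeling for the snap and neither slamming the door nor leaning on its rubber stop, and let go of it for a second to see that it holds. Then pull the door back open through the catch without flinging it, leave it standing open by at least 70 degrees, and do not disturb the things on the bench.

Things in the scene. Friction and masses are not known exactly. Their poses are not given: they have to be found in the camera images.
- cabinet: (All sizes in mm.) Blue sheet-steel bench-top cabinet, fixed to the bench, 200 deep (its x) x 256 wide (its y) x 250 high; origin at the centre of its underside, on the bench. Its open front faces its -x axis, which points roughly to the robot's right. One door overlies the whole front: its outer face stands 131 from the origin, its back 15 clear of the cabinet's edges.
- hinge (a point): Upright hinge axis of the door, in the plane of the shut door's outer face, 131 in front of the cabinet's origin, at the height of the door's top edge (246 above the bench). The axis is 127 to the cabinet's +y side of its middle.
- door (a joint): Opening angle of the door, rad: 0 = parallel to the cabinet front, grows as it swings out (clockwise seen from above), 1.57 square to the cabinet, hinge stop 1.75. Light hinge friction, it stays where it is left. When caught it rests anywhere from -0.055 to +0.05, not known beforehand. A door that has not snapped is pushed back out by the roller.
- roller_catch (a point): Where the sprung roller catch and the rubber stop sit inside, fixed to the cabinet, 37 behind the door's outer face, 215 from the hinge axis, 37 above the bench: the middle of their range. They are screwed down through long slots, up to 10 nearer or farther from the front, unseen, so the shut edge rests up to 13 in or out. The stop yields 1.6, then is hard; more than 14 N on it is leaning or slamming.
- strike (a point): Steel lip on the door's inside, 40 behind its outer face, 215 from the hinge, 40 above the bench. Closing, it meets the roller about 7 before rest: the push at the handle rises to about 8 N, fades as the lip crosses, then vanishes as the roller snaps over and draws the door the last 3 on to the stop (4 to 8 N on it). Opening takes about 7 N at the handle until the lip is back over. Axes as the handle's.
- handle (a point): Centre of the door's horizontal steel bar handle: bar 10 in diameter, 90 long between its two posts, its centre line 40 in front of the door face, 190 from the hinge axis, 237 above the bench (9 below the door's top edge, 13 below the cabinet's top). Free space of 35 between bar and door face. Axes are the door's: -x points out of the door's outer face, -y from the hinge to the free edge, z up.
- door_edge (a point): Top outer corner of the door at its free edge, 252 from the hinge axis, 246 above the bench. The door is 250 wide x 224 high x 16 thick, about 1.1 kg, its foot 22 above the bench, its outer face in the plane of the hinge axis. Axes as for the handle.
- jar: Bystander: jar of nozzle gel with blue cap, 64 in diameter x 75 high, standing on the bench; origin at the centre of its underside.
- square: Bystander: red magnetic welding square lying on the bench, 90 x 90 x 16; origin at its middle, on the bench.
- screwdriver: Bystander: screwdriver with an orange handle lying on the bench, about 200 long; origin near its middle, on the bench.

How it is judged:
On the way:
1. the door has snapped shut: held against its rubber stop by the roller, with nothing of the robot touching it (value of joint door below 0.065 rad and contact force between rubber_stop_c0 and door above 0.8 N and contact force between each of the fingers, the arm and door below 0.1 N), for 0.5 s.
At the end, for the whole second after the job is handed in: After it has snapped shut once and held by itself for half a second, the door stands open again by at least 1.15 rad (66 degrees; the hinge stops at 1.75), still, and the jar stands upright (value of joint door above 1.15 rad and velocity of joint door between -0.05 and 0.05 rad/s and angle between jar's own z axis and vertical below 0.15 rad); the robot touches nothing.
It fails at once if the door is slammed or pressed on to its rubber stop with more than 14 N (contact force between rubber_stop_c0 and door above 14 N).
It fails at once if the door is flung open, faster than 3 rad/s (velocity of joint door above 3 rad/s).
It fails at once if the jar, the square or the screwdriver is moved by more than 25 mm (distance of any of jar, square, screwdriver from where it was at the start of the episode above 0.025 m).
It also fails if it takes over 67 s, if anything falls off the work surface, if the arm or the gripper's body presses on something with over 40 N, if the wrist force passes 120 N, or if a joint passes its speed limit or range.

ROBOT

A 7-joint arm with a two-finger parallel gripper is mounted at the origin on the work surface. World frame = base frame: x ahead of the robot, y to its left, z up, the work surface at z = 0. Lengths are in m, angles in rad, forces in N, time in s.
With the tool pointing down it reaches from about 0.4 to 0.85 m from the base axis. Payload 10.4 kg.
Tool frame: the origin (TCP) lies midway between the tips of the shut fingers; the grasp point (between the pads) lies 19 mm behind it (ctrl.grip_point_offset is the distance from the TCP to the grasp point, in m); z points along the fingers, y is the direction in which the jaws open and shut (so a half turn about z gives the same grasp; the last joint's range is limited). The gripper opens to 85 mm and grips with 20 to 120 N. Pads are 22 mm wide; open, the fingers measure 114 mm over their backs; the gripper's body (76 mm by 85 mm) begins 54 mm behind the grasp point. The pads swing forward as they close: fully open they stand 13 mm farther back than shut.
Start: joints at [-1.16, 0.332, -0.065, 1.46, 0.022, 1.35, -0.088], TCP at [0.263, 0.567, 0.231] pointing down, gripper open.
Joint ranges: [-2.6, 2.6], [-0.5, 2.12], [-1.47, 1.34], [0.16, 2.42], [-1.27, 4.41], [0.06, 2.06], [-2.6, 2.6]. Speed limits (rad/s): [2.22, 2.22, 2.79, 2.79, 3.14, 3.14, 3.14].

INTERFACE

Orientations are given as a unit quaternion [x, y, z, w].
In Python, from rig import readout, cams, ctrl gives the robot as it stands. The module is installed in compiled form; this text tells all that it offers.
- The arm moves only by the shell command python3 -m jog 'ROWS'. ROWS is JSON, a list of rows, each a list of 3 entries, a list of its own where there are three numbers: the finger opening in mm, from 0 to 85.4, then the shift along the world's x, y, z in mm, then the turn, a rotation vector about the world's x, y, z in degrees. A call has 1 to 10 rows; each row is the pose to reach, as a shift and turn from the pose commanded when the call began; what a row does not reach only later rows make up. A row lasts 1/12 s, in which the tool goes at most 41.7 mm and 7.16 degrees, less where a joint would pass 70% of its speed; a pose out of reach is approached as far as the arm can. A call with a gripper value outside its range is refused whole. The fingers move at their own pace and stop on an object; the grip force is fixed at half the most. Time passes only in rows, so rows that repeat a pose let the fingers close. It gives the time, the measured TCP pose, the force and the opening at its end, in the units of the state.
- readout.observe(): the state, without advancing time (a new reading comes with each control period).
- cams.camera(name): name is "side" or "top"; returns a dict with "pixels" (400x640x3 uint8, red, green, blue), "z_map" (400x640 float32, m along the optical axis (not along the pixel's ray), 0 where there is no reading), "intrinsics" (3x3 intrinsics, pixels), "xyz" and "orientation" of the camera in the world. Camera axes: x right, y up, looking along -z (the intrinsics and any distortion apply to the point x, -y, -z); pixel columns grow to the right and rows downward; lengths in m; the calibration is good to about 2 mm. A picture is of the moment at which its call begins.
- ctrl.finish_job(): hands the job in, once; it reports no verdict.
The state is a dict: "time_s": time; "joint_pos": joint angles; "joint_vel": joint speeds; "effort": joint torques, N m; "tool_pos": TCP position; "tcp_rot": TCP orientation; "force": force on the tool from outside, world axes, zero at the start; "torque": the same for the moment, N m; "opening": finger opening in m.
Only numpy, scipy, OpenCV 4.12 (cv2) and the standard library are available. Lean on these libraries where they do the work, as an engineer would, in place of code of your own. Each camera call takes 0.05 s, during which the arm holds its last target. There are 200 camera calls.

## Working session

There is one attempt and no reset: what is moved stays moved. The work goes in short steps, Python scripts to look and compute and a shell command to move; the robot and the scene stay as the last step left them, time stands still between calls to the robot, and variables do not carry over. Pictures are saved under pics/ and viewed, about 8 in all and at most 12, crops included, and the job is handed in when it is done.

```bash
mkdir -p pics
python3 - <<'E'
from rig import readout,cams,ctrl
import cv2,numpy as np
s=readout.observe(); print(s['time_s'],s['tool_pos'],s['tcp_rot'],s['opening'],s['force'])
for n in("side","top"):
    c=cams.camera(n); cv2.imwrite(f'pics/{n}0.png',c['pixels'][:,:,::-1]); np.savez(f'{n}0.npz',**c)
    print(n,c['xyz'],c['orientation'],c['intrinsics'])
E
```

```text
0.0 [0.26252586 0.56677568 0.23053695] [ 2.15166457e-01  9.76577146e-01 -6.77271223e-04 -1.21447985e-04] 0.08557449707916556 [ 0.75496425  0.10633155 -0.08910737]
side [ 0.91848077 -0.28340558  1.30589605] [0.15510062 0.07491799 0.43338529 0.88459498] [[426.93016404   0.         314.41579523]
 [  0.         426.93016404 199.63127274]
 [  0.           0.           1.        ]]
top [ 0.52253606 -0.0351039   1.26968291] [ 0.0250254  -0.01585271 -0.70406072  0.70952161] [[407.28137076   0.         326.05762418]
 [  0.         407.28137076 206.69606213]
 [  0.           0.           1.        ]]
```

View pics/side0.png

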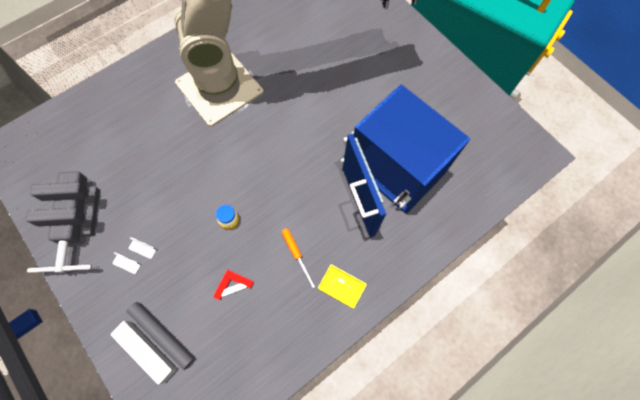

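View pics/top0.png

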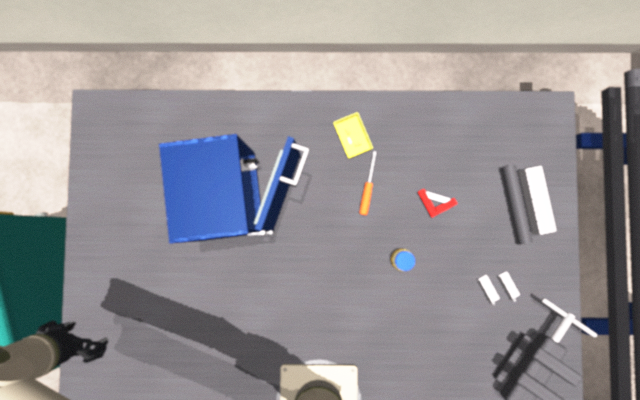

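Side: cabinet with the door ajar, bar handle at about (365,200). Top: cabinet top at (160–245,135–240), hinge at about (262,230), handle bar at about (297,165), screwdriver at (368,185), and the jar at (403,260).

```bash
cat > h.py <<'E'
import numpy as np,cv2
from scipy.spatial.transform import Rotation as R
def cloud(c):
    K=c['intrinsics'];z=c['z_map'];v,u=np.mgrid[:400,:640]
    p=np.stack([(u-K[0,2])/K[0,0]*z,-(v-K[1,2])/K[1,1]*z,-z],-1)
    w=p@R.from_quat(c['orientation']).as_matrix().T+c['xyz']; w[z==0]=np.nan
    return w
E
python3 - <<'E'
from h import *
for n in('top','side'):
    c=np.load(n+'0.npz'); w=cloud(c); im=c['pixels'].astype(int)
    blue=(im[...,2]>im[...,0]+50)&(im[...,2]>im[...,1]+30)
    m=(blue&(w[...,2]>.225)&(w[...,2]<.27)&(w[...,1]>0)).astype(np.uint8)
    k,l,st,_=cv2.connectedComponentsWithStats(m)
    for i in range(1,k):
        if st[i,4]<30: continue
        q=w[l==i]; r=cv2.minAreaRect((q[:,:2]*1000).astype(np.float32))
        print(n,'n',st[i,4],'px',st[i,:4],'z',np.median(q[:,2]),r); print(cv2.boxPoints(r).round(0).tolist())
    g=(im.min(-1)>120)&(w[...,2]>.2)&(w[...,2]<.27)&(w[...,1]>0)&(w[...,0]>.2)
    k,l,st,_=cv2.connectedComponentsWithStats(g.astype(np.uint8))
    for i in range(1,k):
        if st[i,4]>8:
            q=w[l==i];print(n,'grey',st[i],q.mean(0).round(3),q.min(0).round(3),q.max(0).round(3))
    m=(w[...,1]>-.5)&(w[...,1]<.15)&(w[...,0]>.25)&(w[...,2]>.008)&(w[...,2]<.1)
    k,l,st,_=cv2.connectedComponentsWithStats(m.astype(np.uint8))
    for i in range(1,k):
        if st[i,4]>25:
            q=w[l==i];print(n,'obj',st[i],q.mean(0).round(3),q.min(0).round(3),q.max(0).round(3))
E
```

```text
top n 7969 px [159 134  90 109] z 0.24958716906081535 ((628.0401611328125, 289.7957763671875), (257.1340026855469, 201.16445922851562), 7.6672821044921875)
[[487.0, 372.0], [514.0, 173.0], [769.0, 207.0], [742.0, 407.0]]
top n 709 px [255 136  39  95] z 0.24535037815308502 ((641.4810791015625, 109.39188385009766), (16.78620719909668, 249.36990356445312), 71.15425109863281)
[[521.0, 142.0], [757.0, 61.0], [762.0, 77.0], [526.0, 158.0]]
top grey [279 143  30  42 274] [0.688 0.055 0.24 ] [0.639 0.026 0.203] [0.75  0.098 0.249]
top grey [255 150  29  74 247] [0.633 0.125 0.237] [0.539 0.089 0.229] [0.728 0.159 0.25 ]
top grey [248 230  18   5  41] [0.516 0.155 0.215] [0.511 0.138 0.201] [0.522 0.181 0.249]
top obj [334 113  39  45 209] [ 0.821 -0.1    0.018] [ 0.75  -0.159  0.008] [ 0.888 -0.041  0.031]
top obj [289 150  12  30 103] [0.716 0.075 0.062] [0.674 0.062 0.02 ] [0.758 0.09  0.1  ]
top obj [360 151  16  64 324] [ 0.641 -0.145  0.021] [ 0.573 -0.17   0.01 ] [ 0.77  -0.123  0.032]
top obj [269 182  22  52 198] [0.587 0.12  0.062] [0.513 0.092 0.019] [0.666 0.147 0.1  ]
top obj [4
[... 1064 characters left out ...]
 0.2  ] [1.443 0.295 0.259]
side obj [341 159  13  26 130] [0.553 0.132 0.064] [0.513 0.116 0.021] [0.601 0.147 0.1  ]
side obj [355 187  11  26  39] [0.658 0.096 0.091] [0.617 0.083 0.081] [0.697 0.111 0.1  ]
side obj [216 205  23  24 431] [ 0.445 -0.251  0.062] [ 0.409 -0.282  0.01 ] [ 0.469 -0.218  0.082]
side obj [362 216  16  22 132] [0.735 0.071 0.06 ] [0.692 0.062 0.019] [0.762 0.085 0.1  ]
side obj [282 229  33  59 316] [ 0.643 -0.146  0.021] [ 0.574 -0.171  0.008] [ 0.769 -0.122  0.032]
side obj [318 265  48  44 204] [ 0.819 -0.1    0.02 ] [ 0.752 -0.16   0.008] [ 0.89  -0.042  0.029]
side obj [213 270  41  30 521] [ 0.612 -0.357  0.016] [ 0.569 -0.421  0.008] [ 0.654 -0.301  0.025]
```

```bash
python3 -m jog '[[30,[0,0,40],[0,0,0]],[30,[0,0,80],[0,0,0]],[30,[0,0,120],[0,0,0]],[30,[30,-25,130],[0,0,0]],[30,[60,-52,130],[0,0,0]],[30,[90,-80,130],[0,0,0]],[30,[115,-110,130],[0,0,0]],[30,[140,-140,130],[0,0,0]],[30,[165,-170,130],[0,0,0]],[30,[190,-200,130],[0,0,0]]]'
python3 -m jog '[[30,[25,-30,0],[0,0,1]],[30,[50,-60,0],[0,0,2]],[30,[75,-90,0],[0,0,3]],[30,[100,-120,0],[0,0,4]],[30,[125,-150,0],[0,0,5]],[30,[150,-185,0],[0,0,6]],[30,[175,-220,0],[0,0,6]],[30,[200,-255,0],[0,0,6]],[30,[220,-290,0],[0,0,6]],[30,[234,-324,0],[0,0,6]]]'
python3 -m jog '[[30,[0,0,0],[0,0,0]],[30,[0,0,-20],[0,0,0]],[30,[0,0,-40],[0,0,0]],[30,[0,0,-40],[0,0,0]]]'
python3 - <<'E'
from h import *
from rig import readout,cams
s=readout.observe();print(s['tool_pos'],s['force'],s['opening'],s['joint_pos'],R.from_quat(s['tcp_rot']).as_matrix()[:,1])
for n in("side","top"):
    c=cams.camera(n); im=c['pixels'][:,:,::-1]
    r=im[90:250,270:470] if n=='side' else im[100:260,200:400]
    cv2.imwrite(f'pics/{n}1.png',cv2.resize(r,None,fx=3,fy=3))
E
```

```text
time_s: 0.93
tool_pos: [0.4535, 0.3653, 0.3611]
tcp_rot: [0.215, 0.977, -0.0, -0.0]
force: [-0.3, 0.1, 0.7]
opening: 0.0301
time_s: 1.77
tool_pos: [0.6877, 0.0415, 0.3602]
tcp_rot: [0.164, 0.987, -0.0, -0.001]
force: [0.4, 0.2, -0.6]
opening: 0.03
time_s: 2.1
tool_pos: [0.6854, 0.043, 0.3166]
tcp_rot: [0.164, 0.986, -0.001, -0.003]
force: [-0.8, 0.1, -1.7]
opening: 0.0299
[0.68540434 0.0430012  0.31658993] [-0.75174738  0.12866743 -1.69402116] 0.02991870774188811 [-0.32113985  0.4632654   0.30095607  1.1316953  -0.13256084  1.57148371
  1.19182096] [ 0.32354202  0.94620982 -0.00274601]
```

View pics/side1.png

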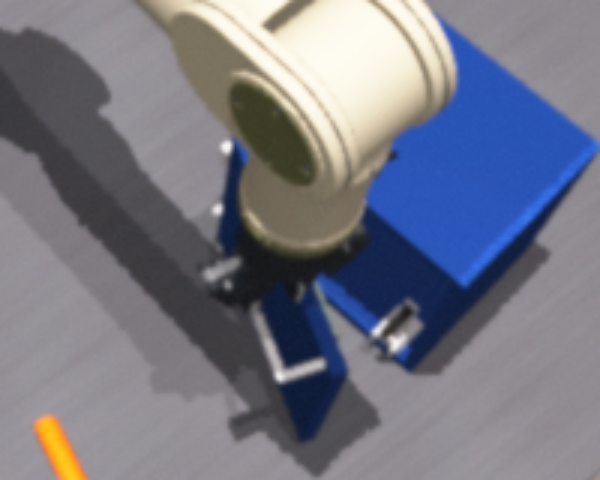

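Picture (side): the gripper is above the bar's hinge-side half as intended, and the fingers are hidden. I'll descend slowly and watch the force.

```bash
python3 -m jog '[[30,[1,0,-15],[0,0,0]],[30,[1,0,-30],[0,0,0]],[30,[1,0,-45],[0,0,0]],[30,[1,0,-60],[0,0,0]],[30,[1,0,-70],[0,0,0]],[30,[1,0,-70],[0,0,0]]]'
python3 -m jog '[[30,[0,0,-8],[0,0,0]],[30,[0,0,-16],[0,0,0]],[30,[0,0,-24],[0,0,0]],[30,[0,0,-32],[0,0,0]],[30,[0,0,-32],[0,0,0]],[30,[0,0,-32],[0,0,0]]]'
```

```text
time_s: 2.7
tool_pos: [0.6872, 0.0434, 0.2501]
tcp_rot: [0.164, 0.987, -0.0, -0.001]
force: [-0.1, 0.4, 0.8]
opening: 0.0305
time_s: 3.2
tool_pos: [0.6875, 0.0431, 0.2188]
tcp_rot: [0.164, 0.986, -0.0, -0.0]
force: [-0.4, 0.0, 0.1]
opening: 0.0299
```

```bash
cat > arc.py <<'E'
import numpy as np
H=np.array([519.8,142.9]);A0=7.6
def pose(th,d):   # th deg opening, d mm inward offset of tool from bar centre
    a=np.radians(A0-th);u=np.array([np.cos(a),np.sin(a)]);n=np.array([u[1],-u[0]])
    return H+190*u+(40-d)*n, A0-th+90
def rows(ths,d,cx,cy,cyaw):
    for t in ths:
        p,y=pose(t,d);print(t,'abs',p.round(1),round(y,1),'shift',(p-[cx,cy]).round(1),'turn',round(y-cyaw,1))
E
python3 -c "
from arc import *
rows([26.5,22,18,14,12,10,8,6,5,4,3,2,1,0,-1,-2,-3],7,687.5,42.8,71.2)"
```

```text
26.5 abs [688.9  50.1] 71.1 shift [1.4 7.3] turn -0.1
22 abs [695.6  63.7] 75.6 shift [ 8.1 20.9] turn 4.4
18 abs [700.7  76.1] 79.6 shift [13.2 33.3] turn 8.4
14 abs [704.9  88.9] 83.6 shift [17.4 46.1] turn 12.4
12 abs [706.7  95.4] 85.6 shift [19.2 52.6] turn 14.4
10 abs [708.3 102. ] 87.6 shift [20.8 59.2] turn 16.4
8 abs [709.6 108.6] 89.6 shift [22.1 65.8] turn 18.4
6 abs [710.6 115.2] 91.6 shift [23.1 72.4] turn 20.4
5 abs [711.1 118.6] 92.6 shift [23.6 75.8] turn 21.4
4 abs [711.5 121.9] 93.6 shift [24.  79.1] turn 22.4
3 abs [711.8 125.2] 94.6 shift [24.3 82.4] turn 23.4
2 abs [712.1 128.6] 95.6 shift [24.6 85.8] turn 24.4
1 abs [712.3 132. ] 96.6 shift [24.8 89.2] turn 25.4
0 abs [712.5 135.3] 97.6 shift [25.  92.5] turn 26.4
-1 abs [712.6 138.7] 98.6 shift [25.1 95.9] turn 27.4
-2 abs [712.6 142. ] 99.6 shift [25.1 99.2] turn 28.4
-3 abs [712.6 145.4] 100.6 shift [ 25.1 102.6] turn 29.4
```

```bash
python3 -m jog '[[24,[0,0,0],[0,0,0]],[24,[1,4,0],[0,0,0]],[24,[2,8,0],[0,0,0]],[24,[4,13,0],[0,0,2]],[24,[6.5,18,0],[0,0,3.5]],[24,[9,23,0],[0,0,5]],[24,[11,28,0],[0,0,6.7]],[24,[13.2,33,0],[0,0,8.4]],[24,[15,38,0],[0,0,10]],[24,[17,43,0],[0,0,11.5]]]'
python3 -m jog '[[24,[1.3,5,0],[0,0,1.5]],[24,[2.5,10,0],[0,0,3]],[24,[3.5,14,0],[0,0,4]],[24,[4.1,17,0],[0,0,5]],[24,[4.5,19,0],[0,0,5.7]],[24,[4.7,21,0],[0,0,6.3]],[24,[4.9,22,0],[0,0,6.7]],[24,[5.1,22.8,0],[0,0,6.9]],[24,[5.1,22.8,0],[0,0,6.9]]]'
python3 - <<'E'
from h import *
from rig import cams,readout
print(readout.observe()['force'])
c=cams.camera('side');w=cloud(c);im=c['pixels'].astype(int)
cv2.imwrite('pics/side2.png',cv2.resize(c['pixels'][90:250,270:470,::-1],None,fx=3,fy=3))
blue=(im[...,2]>im[...,0]+50)&(im[...,2]>im[...,1]+30)&(w[...,2]>.235)&(w[...,2]<.2485)&(w[...,1]<.2)&(w[...,0]>.7)
q=w[blue];print(len(q),cv2.minAreaRect((q[:,:2]*1000).astype(np.float32)),q[np.argmax(q[:,0])])
E
```

```text
time_s: 4.03
tool_pos: [0.7048, 0.0867, 0.2193]
tcp_rot: [0.063, 0.998, 0.0, -0.0]
force: [-0.2, -0.6, -0.9]
opening: 0.0241
time_s: 4.78
tool_pos: [0.7098, 0.109, 0.2194]
tcp_rot: [0.004, 1.0, 0.0, -0.0]
force: [0.7, -0.2, 0.8]
opening: 0.0238
[ 0.73592839 -0.22263434  0.76958944]
81 ((749.2186889648438, 150.78170776367188), (17.916759490966797, 43.312740325927734), 87.62838745117188) [0.77089593 0.15083901 0.24225173]
```

View pics/side2.png

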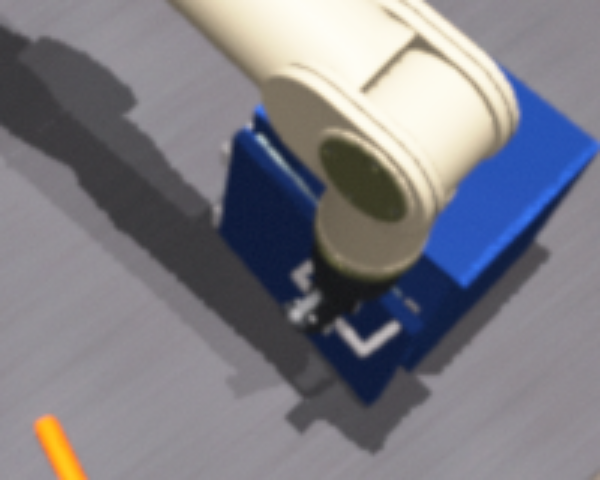

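Picture: the fingers straddle the bar with the outer finger on its front, and the door is about 8° open. From here I'll feel forward.

```bash
python3 -m jog '[[24,[0.3,2,0],[0,0,0.6]],[24,[0.6,4,0],[0,0,1.2]],[24,[0.9,6,0],[0,0,1.8]],[24,[1,7,0],[0,0,2]],[24,[1,7,0],[0,0,2]]]'
for i in 1; do python3 -m jog '[[24,[0.1,0.5,0],[0,0,0.15]],[24,[0.2,1,0],[0,0,0.3]],[24,[0.2,1,0],[0,0,0.3]]]'; done
python3 -m jog '[[24,[0.1,0.5,0],[0,0,0.15]],[24,[0.1,1,0],[0,0,0.3]],[24,[0.1,1,0],[0,0,0.3]]]'
python3 -m jog '[[24,[0.1,0.5,0],[0,0,0.15]],[24,[0.1,1,0],[0,0,0.3]],[24,[0.1,1,0],[0,0,0.3]]]'
```

```text
time_s: 5.25
tool_pos: [0.7107, 0.1165, 0.2193]
tcp_rot: [-0.014, 1.0, 0.0, -0.0]
force: [0.8, 0.3, -0.4]
opening: 0.0238
time_s: 5.5
tool_pos: [0.711, 0.117, 0.2193]
tcp_rot: [-0.016, 1.0, 0.0, -0.0]
force: [1.0, -0.1, 0.6]
opening: 0.0238
time_s: 5.75
tool_pos: [0.7111, 0.118, 0.2194]
tcp_rot: [-0.019, 1.0, 0.0, 0.0]
force: [-0.1, 0.2, -0.5]
opening: 0.0241
time_s: 6.0
tool_pos: [0.7112, 0.1191, 0.2194]
tcp_rot: [-0.022, 1.0, 0.0, 0.0]
force: [-0.3, -0.0, 0.9]
opening: 0.0242
```

```bash
python3 -m jog '[[24,[0.1,0.5,0],[0,0,0.15]],[24,[0.1,1,0],[0,0,0.3]],[24,[0.1,1,0],[0,0,0.3]]]' | grep -E 'pos|force'
python3 -m jog '[[24,[0.1,0.5,0],[0,0,0.15]],[24,[0.1,1,0],[0,0,0.3]],[24,[0.1,1,0],[0,0,0.3]]]' | grep -E 'pos|force'
python3 -m jog '[[24,[0.1,0.5,0],[0,0,0.15]],[24,[0.1,1,0],[0,0,0.3]],[24,[0.1,1,0],[0,0,0.3]]]' | grep -E 'pos|force'
```

```text
tool_pos: [0.7113, 0.1201, 0.2193]
force: [-0.3, 0.2, -0.1]
tool_pos: [0.7114, 0.1211, 0.2193]
force: [0.7, -0.3, 0.9]
tool_pos: [0.7115, 0.1221, 0.2193]
force: [-0.1, 0.1, 0.1]
```

```bash
python3 -m jog '[[24,[0.1,0.5,0],[0,0,0.15]],[24,[0.1,1,0],[0,0,0.3]],[24,[0.1,1,0],[0,0,0.3]]]' | grep -E 'pos|force'
python3 -m jog '[[24,[0.1,0.5,0],[0,0,0.15]],[24,[0.1,1,0],[0,0,0.3]],[24,[0.1,1,0],[0,0,0.3]]]' | grep -E 'pos|force'
python3 -m jog '[[24,[0.1,0.5,0],[0,0,0.15]],[24,[0.1,1,0],[0,0,0.3]],[24,[0.1,1,0],[0,0,0.3]]]' | grep -E 'pos|force'
```

```text
tool_pos: [0.7116, 0.1231, 0.2193]
force: [0.5, 0.0, -0.1]
tool_pos: [0.7117, 0.1241, 0.2193]
force: [-0.4, -0.2, -0.1]
tool_pos: [0.7118, 0.1251, 0.2193]
force: [-0.6, -0.0, 1.0]
```

```bash
python3 -m jog '[[24,[0.1,0.5,0],[0,0,0.15]],[24,[0.1,1,0],[0,0,0.3]],[24,[0.1,1,0],[0,0,0.3]]]' | grep -E 'pos|force'
python3 -m jog '[[24,[0.1,0.5,0],[0,0,0.15]],[24,[0.1,1,0],[0,0,0.3]],[24,[0.1,1,0],[0,0,0.3]]]' | grep -E 'pos|force'
```

```text
tool_pos: [0.7119, 0.1261, 0.2193]
force: [0.5, -0.1, -0.9]
tool_pos: [0.712, 0.1271, 0.2193]
force: [0.5, -0.3, 0.4]
```

```bash
python3 -m jog '[[24,[0.1,0.5,0],[0,0,0.15]],[24,[0.1,1,0],[0,0,0.3]],[24,[0.1,1,0],[0,0,0.3]]]' | grep -E 'pos|force'
```

```text
tool_pos: [0.7121, 0.1276, 0.2193]
force: [-0.4, -1.4, -0.5]
```

```bash
python3 -m jog '[[24,[0,0.4,0],[0,0,0.1]],[24,[0,0.7,0],[0,0,0.2]],[24,[0,0.7,0],[0,0,0.2]]]' | grep -E 'pos|force'
```

```text
tool_pos: [0.7121, 0.1279, 0.2194]
force: [-1.5, -3.5, 0.8]
```

```bash
python3 -m jog '[[24,[0,0.4,0],[0,0,0.1]],[24,[0,0.7,0],[0,0,0.2]],[24,[0,0.7,0],[0,0,0.2]]]' | grep -E 'pos|force'
```

```text
tool_pos: [0.7121, 0.1281, 0.2193]
force: [-1.3, -5.5, 0.6]
```

```bash
python3 -m jog '[[24,[0,0.3,0],[0,0,0.1]],[24,[0,0.6,0],[0,0,0.2]],[24,[0,0.6,0],[0,0,0.2]]]' | grep -E 'pos|force'
```

```text
tool_pos: [0.712, 0.1282, 0.2193]
force: [-2.2, -6.8, 1.8]
```

```bash
python3 -m jog '[[24,[0,0.3,0],[0,0,0.1]],[24,[0,0.6,0],[0,0,0.2]],[24,[0,0.6,0],[0,0,0.2]]]' | grep -E 'pos|force'
```

```text
tool_pos: [0.712, 0.1282, 0.2193]
force: [-2.0, -7.5, 2.6]
```

```bash
python3 -m jog '[[24,[0,0.3,0],[0,0,0.1]],[24,[0,0.5,0],[0,0,0.1]],[24,[0,0.5,0],[0,0,0.1]]]' | grep -E 'pos|force'
```

```text
tool_pos: [0.7121, 0.1287, 0.2193]
force: [-1.9, -7.9, 1.5]
```

```bash
python3 -m jog '[[24,[0,0.3,0],[0,0,0.1]],[24,[0,0.5,0],[0,0,0.1]],[24,[0,0.5,0],[0,0,0.1]]]' | grep -E 'pos|force'
```

```text
tool_pos: [0.7122, 0.13, 0.2193]
force: [-0.5, -4.9, 1.0]
```

```bash
python3 -m jog '[[24,[0,0,0],[0,0,0]],[24,[0,0,0],[0,0,0]],[24,[0,0,0],[0,0,0]]]' | grep -E 'pos|force'
```

```text
tool_pos: [0.7123, 0.1315, 0.2194]
force: [2.0, -3.0, -0.2]
```

```bash
python3 -m jog '[[24,[0,0.2,0],[0,0,0]],[24,[0,0.3,0],[0,0,0]],[24,[0,0.3,0],[0,0,0]]]' | grep -E 'pos|force'
```

```text
tool_pos: [0.7119, 0.1331, 0.2193]
force: [-0.1, 0.3, 1.3]
```

Force rose to 8 N, faded, and vanished, so it has probably snapped. Back off to centre the bar between the fingers, wait a second, and check.

```bash
python3 -m jog '[[24,[0,-1.5,0],[0,0,0]],[24,[0,-3,0],[0,0,0]],[24,[0,-4.5,0],[0,0,0]],[24,[0,-4.5,0],[0,0,0]],[24,[0,-4.5,0],[0,0,0]],[24,[0,-4.5,0],[0,0,0]],[24,[0,-4.5,0],[0,0,0]],[24,[0,-4.5,0],[0,0,0]],[24,[0,-4.5,0],[0,0,0]],[24,[0,-4.5,0],[0,0,0]]]'
python3 -m jog '[[24,[0,0,0],[0,0,0]],[24,[0,0,0],[0,0,0]],[24,[0,0,0],[0,0,0]],[24,[0,0,0],[0,0,0]],[24,[0,0,0],[0,0,0]],[24,[0,0,0],[0,0,0]]]'
python3 - <<'E'
from h import *
from rig import cams
for n in('side','top'):
    c=cams.camera(n);w=cloud(c);im=c['pixels'].astype(int)
    r=c['pixels'][90:250,270:470,::-1] if n=='side' else c['pixels'][100:260,200:360,::-1]
    cv2.imwrite(f'pics/{n}3.png',cv2.resize(r,None,fx=3,fy=3))
    blue=(im[...,2]>im[...,0]+40)&(im[...,2]>im[...,1]+25)&(w[...,2]>.238)&(w[...,2]<.2485)&(w[...,1]<.2)&(w[...,1]>.05)&(w[...,0]>.5)&(w[...,0]<.8)
    q=w[blue];a=np.array([.991,.1323]);nn=np.array([.1323,-.991]);d=q[:,:2]-[.5198,.1429]
    s=d@a;o=d@nn
    for lo in np.arange(0,.26,.03):
        k=(s>=lo)&(s<lo+.03)
        if k.sum()>3: print(n,round(lo,2),k.sum(),np.percentile(o[k]*1000,[5,50,95]).round(1))
E
```

```text
time_s: 11.08
tool_pos: [0.7121, 0.1274, 0.2193]
tcp_rot: [-0.054, 0.999, 0.0, -0.0]
force: [-0.8, 0.5, -0.7]
opening: 0.0242
time_s: 11.58
tool_pos: [0.7121, 0.1273, 0.2193]
tcp_rot: [-0.054, 0.999, 0.0, -0.0]
force: [-0.2, -0.4, 0.2]
opening: 0.024
side 0.0 89 [-49.8 -14.7  -0.7]
side 0.03 79 [-44.6 -10.3   0.1]
side 0.06 88 [-40.1 -10.5   0. ]
side 0.09 65 [-33.9  -7.3   0.4]
side 0.21 60 [-15.3  -6.2   0.8]
side 0.24 27 [-14.3  -6.5   0.4]
```

View pics/side3.png

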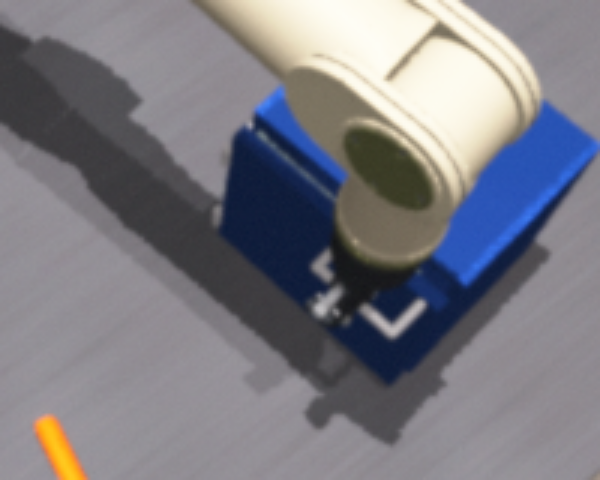

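Picture: the door is flush, its outer face within about 0.5 mm of the shut plane. That is inboard of where my finger stopped, so the roller holds it. The bar is free between the fingers. Now pull it open through the catch.

```bash
python3 -c "
from arc import *
rows([0,1,2,3,4,5,6,8,10,13,16,20,24,28,32,36,40,44,48,52,56,60,64,68,72,76,80,84],-8,711.9,127.0,96.2)"
python3 -m jog '[[24,[0,-1.5,0],[0,0,0]],[24,[0,-3,0],[0,0,0]],[24,[0,-4.5,0],[0,0,0]],[24,[0,-6,0],[0,0,0]],[24,[0,-7,0],[0,0,0]],[24,[0,-8,0],[0,0,0]],[24,[0,-8,0],[0,0,0]]]'
```

```text
0 abs [714.5 120.5] 97.6 shift [ 2.6 -6.5] turn 1.4
1 abs [714.1 117.1] 96.6 shift [ 2.2 -9.9] turn 0.4
2 abs [713.6 113.7] 95.6 shift [  1.7 -13.3] turn -0.6
3 abs [713.  110.3] 94.6 shift [  1.1 -16.7] turn -1.6
4 abs [712.4 106.9] 93.6 shift [  0.5 -20.1] turn -2.6
5 abs [711.8 103.6] 92.6 shift [ -0.1 -23.4] turn -3.6
6 abs [711.1 100.2] 91.6 shift [ -0.8 -26.8] turn -4.6
8 abs [709.5  93.6] 89.6 shift [ -2.4 -33.4] turn -6.6
10 abs [707.6  87. ] 87.6 shift [ -4.3 -40. ] turn -8.6
13 abs [704.4  77.2] 84.6 shift [ -7.5 -49.8] turn -11.6
16 abs [700.7  67.7] 81.6 shift [-11.2 -59.3] turn -14.6
20 abs [695.1  55.2] 77.6 shift [-16.8 -71.8] turn -18.6
24 abs [688.5  43.2] 73.6 shift [-23.4 -83.8] turn -22.6
28 abs [681.2  31.7] 69.6 shift [-30.7 -95.3] turn -26.6
32 abs [673.   20.7] 65.6 shift [ -38.9 -106.3] turn -30.6
36 abs [664.1  10.3] 61.6 shift [ -47.8 -116.7] turn -34.6
40 abs [6.545e+02 6.000e-01] 57.6 shift [ -57.4 -126.4] turn -38.6
44 abs [644.2  -8.5] 53.6 shift [ -67.7 -135.5] turn -42.6
48 abs [633.4 -16.8] 49.6 shift [ -78.5 -143.8] turn -46.6
52 abs [622.  -24.3] 45.6 shift [ -89.9 -151.3] turn -50.6
56 abs [610.1 -31.1] 41.6 shift [-101.8 -158.1] turn -54.6
60 abs [597.7 -36.9] 37.6 shift [-114.2 -163.9] turn -58.6
64 abs [585.  -41.9] 33.6 shift [-126.9 -168.9] turn -62.6
68 abs [571.9 -46. ] 29.6 shift [-140. -173.] turn -66.6
72 abs [558.6 -49.2] 25.6 shift [-153.3 -176.2] turn -70.6
76 abs [545.1 -51.4] 21.6 shift [-166.8 -178.4] turn -74.6
80 abs [531.5 -52.7] 17.6 shift [-180.4 -179.7] turn -78.6
84 abs [517.8 -53.1] 13.6 shift [-194.1 -180.1] turn -82.6
time_s: 12.27
tool_pos: [0.7121, 0.1204, 0.2193]
tcp_rot: [-0.054, 0.999, 0.001, 0.0]
force: [0.0, 4.8, -0.3]
opening: 0.0238
```

```bash
python3 -m jog '[[24,[0,-0.7,0],[0,0,0]],[24,[0,-1.4,0],[0,0,-0.2]],[24,[0,-2.1,0],[0,0,-0.4]],[24,[0,-2.8,0],[0,0,-0.6]],[24,[0,-3.5,0],[0,0,-0.8]],[24,[0,-4.2,0],[0,0,-1]]]'
python3 -m jog '[[24,[0,-0.7,0],[0,0,-0.2]],[24,[-0.2,-1.4,0],[0,0,-0.4]],[24,[-0.4,-2.1,0],[0,0,-0.6]],[24,[-0.5,-2.8,0],[0,0,-0.7]],[24,[-0.6,-3.5,0],[0,0,-0.8]],[24,[-0.7,-4.2,0],[0,0,-1]]]'
python3 -m jog '[[24,[-0.1,-1,0],[0,0,-0.2]],[24,[-0.2,-2,0],[0,0,-0.5]],[24,[-0.4,-3,0],[0,0,-0.8]],[24,[-0.6,-4,0],[0,0,-1.1]],[24,[-0.8,-5,0],[0,0,-1.4]],[24,[-0.9,-6,0],[0,0,-1.6]]]'
```

```text
time_s: 12.77
tool_pos: [0.7118, 0.1155, 0.2193]
tcp_rot: [-0.045, 0.999, 0.0, -0.0]
force: [-0.1, -0.3, -0.6]
opening: 0.024
time_s: 13.27
tool_pos: [0.7114, 0.1106, 0.2193]
tcp_rot: [-0.036, 0.999, -0.0, -0.0]
force: [0.3, 1.0, 0.2]
opening: 0.024
time_s: 13.77
tool_pos: [0.7104, 0.105, 0.2193]
tcp_rot: [-0.022, 1.0, 0.0, -0.0]
force: [-0.2, 0.7, -0.3]
opening: 0.0242
```

```bash
python3 -m jog '[[24,[0,-4.4,0],[0,0,-1]],[24,[-1,-11,0],[0,0,-3]],[24,[-3,-17.6,0],[0,0,-5]],[24,[-5,-24,0],[0,0,-7]],[24,[-7,-31,0],[0,0,-9]],[24,[-9.6,-37,0],[0,0,-11]],[24,[-12.4,-43,0],[0,0,-13]],[24,[-15.2,-49.4,0],[0,0,-15]],[24,[-18.5,-55.4,0],[0,0,-17]],[24,[-21.8,-61.4,0],[0,0,-19]]]'
python3 -c "
from arc import *
rows([27,30,33,36,39,42,45,48,50,52],-8,688.5,43.2,73.6)
print();rows([55,58,61,64,67,70,73,76,78,80],-8,622,-24.3,45.6)"
```

```text
time_s: 14.6
tool_pos: [0.6884, 0.0425, 0.2195]
tcp_rot: [0.145, 0.989, 0.0, 0.0]
force: [0.6, 1.2, -0.1]
opening: 0.0245
27 abs [683.1  34.5] 70.6 shift [-5.4 -8.7] turn -3.0
30 abs [677.2  26.1] 67.6 shift [-11.3 -17.1] turn -6.0
33 abs [670.8  18. ] 64.6 shift [-17.7 -25.2] turn -9.0
36 abs [664.1  10.3] 61.6 shift [-24.4 -32.9] turn -12.0
39 abs [657.    2.9] 58.6 shift [-31.5 -40.3] turn -15.0
42 abs [649.5  -4. ] 55.6 shift [-39.  -47.2] turn -18.0
45 abs [641.6 -10.6] 52.6 shift [-46.9 -53.8] turn -21.0
48 abs [633.4 -16.8] 49.6 shift [-55.1 -60. ] turn -24.0
50 abs [627.7 -20.7] 47.6 shift [-60.8 -63.9] turn -26.0
52 abs [622.  -24.3] 45.6 shift [-66.5 -67.5] turn -28.0

55 abs [613.1 -29.4] 42.6 shift [-8.9 -5.1] turn -3.0
58 abs [603.9 -34.1] 39.6 shift [-18.1  -9.8] turn -6.0
61 abs [594.5 -38.3] 36.6 shift [-27.5 -14. ] turn -9.0
64 abs [585.  -41.9] 33.6 shift [-37.  -17.6] turn -12.0
67 abs [575.2 -45.1] 30.6 shift [-46.8 -20.8] turn -15.0
70 abs [565.3 -47.7] 27.6 shift [-56.7 -23.4] turn -18.0
73 abs [555.3 -49.8] 24.6 shift [-66.7 -25.5] turn -21.0
76 abs [545.1 -51.4] 21.6 shift [-76.9 -27.1] turn -24.0
78 abs [538.3 -52.2] 19.6 shift [-83.7 -27.9] turn -26.0
80 abs [531.5 -52.7] 17.6 shift [-90.5 -28.4] turn -28.0
```

```bash
python3 -m jog '[[24,[-5.4,-8.7,0],[0,0,-3]],[24,[-11.3,-17.1,0],[0,0,-6]],[24,[-17.7,-25.2,0],[0,0,-9]],[24,[-24.4,-32.9,0],[0,0,-12]],[24,[-31.5,-40.3,0],[0,0,-15]],[24,[-39,-47.2,0],[0,0,-18]],[24,[-46.9,-53.8,0],[0,0,-21]],[24,[-55,-60,0],[0,0,-24]],[24,[-60.8,-63.9,0],[0,0,-26]],[24,[-66.5,-67.5,0],[0,0,-28]]]'
python3 -m jog '[[24,[-8.9,-5.1,0],[0,0,-3]],[24,[-18,-9.8,0],[0,0,-6]],[24,[-27.5,-14,0],[0,0,-9]],[24,[-37,-17.6,0],[0,0,-12]],[24,[-46.8,-20.8,0],[0,0,-15]],[24,[-56.7,-23.4,0],[0,0,-18]],[24,[-66.7,-25.5,0],[0,0,-21]],[24,[-76.9,-27.1,0],[0,0,-24]],[24,[-83.7,-27.9,0],[0,0,-26]],[24,[-90.5,-28.4,0],[0,0,-28]]]'
python3 -m jog '[[24,[-1,0,0],[0,0,0]],[24,[-1,0,0],[0,0,0]],[24,[-1,0,0],[0,0,0]],[24,[-1,0,0],[0,0,0]]]'
python3 - <<'E'
from h import *
from rig import cams
c=cams.camera('side')
cv2.imwrite('pics/side4.png',cv2.resize(c['pixels'][90:290,190:470,::-1],None,fx=2.5,fy=2.5))
c=cams.camera('top');cv2.imwrite('pics/top4.png',cv2.resize(c['pixels'][100:280,160:400,::-1],None,fx=3,fy=3))
E
```

```text
time_s: 15.43
tool_pos: [0.6217, -0.0252, 0.2196]
tcp_rot: [0.38, 0.925, 0.0, 0.0]
force: [1.9, -0.4, -0.5]
opening: 0.0241
time_s: 16.27
tool_pos: [0.5311, -0.0532, 0.2196]
tcp_rot: [0.593, 0.805, 0.0, 0.0]
force: [0.8, -0.4, 0.0]
opening: 0.0238
time_s: 16.6
tool_pos: [0.5309, -0.0524, 0.2194]
tcp_rot: [0.591, 0.807, 0.0, 0.0]
force: [-0.8, 0.4, 0.2]
opening: 0.0243
```

View pics/side4.png

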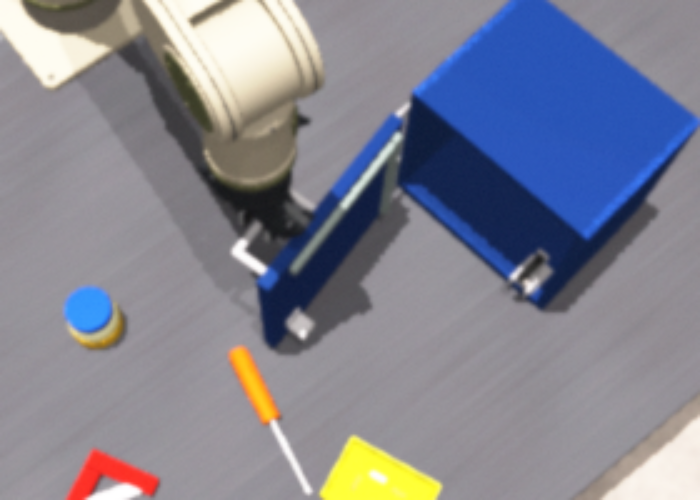

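Picture: the door stands roughly square to the cabinet, and the bystanders are untouched. Next I'll measure the door angle so I can centre the fingers on the bar before lifting.

```bash
cat > door.py <<'E'
from h import *
from rig import cams
for n in('side','top'):
    c=cams.camera(n);w=cloud(c);im=c['pixels'].astype(int)
    m=(im[...,2]>im[...,0]+40)&(w[...,2]>.240)&(w[...,2]<.252)&(w[...,1]<.13)&(w[...,1]>-.13)&(w[...,0]>.47)&(w[...,0]<.7)
    k,l,st,_=cv2.connectedComponentsWithStats(m.astype(np.uint8))
    if k<2: continue
    i=1+np.argmax(st[1:,4]);q=w[l==i]
    r=cv2.minAreaRect((q[:,:2]*1000).astype(np.float32));b=cv2.boxPoints(r)
    e=max([b[1]-b[0],b[2]-b[1]],key=np.linalg.norm);a=np.degrees(np.arctan2(e[1],e[0]))
    print(n,len(q),r,'opening',(7.6-a)%180)
E
python3 door.py; python3 -c "
from arc import *
rows([78,80,82,84,86,88],0,530.5,-52.7,17.6)"
```

```text
side 469 ((563.3815307617188, 17.206321716308594), (17.105083465576172, 237.5225372314453), 15.713457107543945) opening 81.88654
top 296 ((546.8067016601562, 74.42684936523438), (16.01482391357422, 118.6129150390625), 15.895520210266113) opening 81.70447
78 abs [545.9 -49.5] 19.6 shift [15.4  3.2] turn 2.0
80 abs [539.1 -50.3] 17.6 shift [8.6 2.4] turn -0.0
82 abs [532.4 -50.9] 15.6 shift [1.9 1.8] turn -2.0
84 abs [525.6 -51.2] 13.6 shift [-4.9  1.5] turn -4.0
86 abs [518.8 -51.3] 11.6 shift [-11.7   1.4] turn -6.0
88 abs [512.  -51.1] 9.6 shift [-18.5   1.6] turn -8.0
```

```bash
python3 -m jog '[[26,[1,0.5,0],[0,0,-1]],[30,[2,1,0],[0,0,-2]],[30,[2,1,0],[0,0,-2]],[30,[2,1,15],[0,0,-2]],[30,[2,1,30],[0,0,-2]],[30,[2,1,50],[0,0,-2]],[30,[2,1,80],[0,0,-2]],[30,[2,1,115],[0,0,-2]],[30,[-10,1,150],[0,0,-2]],[30,[-30,1,180],[0,0,-2]]]'
python3 -m jog '[[30,[-15,0,0],[0,0,0]],[30,[-30,0,0],[0,0,0]],[30,[-30,0,0],[0,0,0]],[30,[-30,0,0],[0,0,0]],[30,[-30,0,0],[0,0,0]],[30,[-30,0,0],[0,0,0]]]'
python3 door.py
python3 - <<'E'
from h import *
from rig import cams
c=cams.camera('side');w=cloud(c)
cv2.imwrite('pics/side5.png',c['pixels'][...,::-1])
m=(w[...,1]>-.5)&(w[...,1]<.0)&(w[...,0]>.25)&(w[...,2]>.008)&(w[...,2]<.1)
k,l,st,_=cv2.connectedComponentsWithStats(m.astype(np.uint8))
for i in range(1,k):
    if st[i,4]>150: print(w[l==i].mean(0).round(3))
E
```

```text
time_s: 17.63
tool_pos: [0.501, -0.0512, 0.401]
tcp_rot: [0.605, 0.796, -0.0, 0.0]
force: [0.9, 0.8, 0.8]
opening: 0.03
time_s: 18.13
tool_pos: [0.4711, -0.0512, 0.3989]
tcp_rot: [0.605, 0.796, -0.0, -0.0]
force: [-0.2, -0.1, 0.3]
opening: 0.0301
side 514 ((562.9601440429688, 16.85882568359375), (18.071617126464844, 236.04434204101562), 15.950824737548828) opening 81.64916
top 596 ((563.0542602539062, 16.83763885498047), (16.389554977416992, 237.49542236328125), 15.909563064575195) opening 81.69044
[ 0.595 -0.055  0.062]
[ 0.446 -0.251  0.061]
[ 0.644 -0.146  0.021]
[ 0.818 -0.099  0.02 ]
[ 0.612 -0.358  0.016]
```

View pics/side5.png

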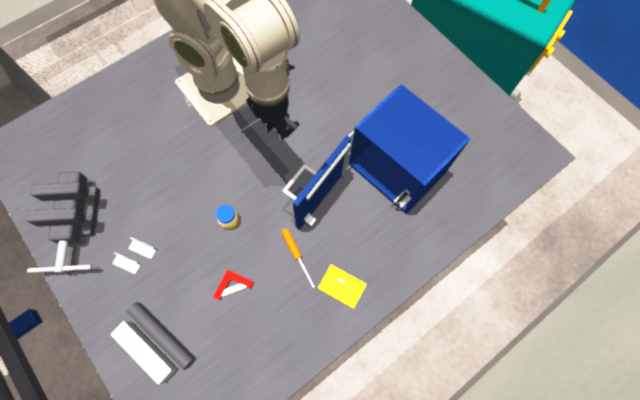

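The gripper at (280,110) is clear of the door, which stands open at about 82°. The jar (227,216), square and screwdriver are where they were, so I'm handing in.

```bash
python3 -c "
from rig import ctrl
print(ctrl.finish_job())"
```

```text
the job is handed in; nothing more can be done
None
```

The catch snapped and held, and I left the door standing open at about 82°. The job took about 18 s of robot time; the hand-in reports no verdict.

- **Closing:** I straddled the bar handle with the fingers and eased the door in. The push rose to about 8 N, faded, then vanished at the snap.
- **Hold:** I backed the fingers clear of the bar for about 1 s. The door stayed shut, its face within about 0.5 mm of the shut plane, and the tool force was within sensor noise. I had no direct reading of the force on the rubber stop; I judged the snap from the force drop and the door staying in.
- **Opening:** I pulled back through the catch slowly, with about 5 N the highest reading, then swung the door out at no more than about 0.65 rad/s commanded.
- **Last checks:** Both cameras put the door at 81.7°, with no movement from the side camera's reading before the release beyond measurement noise. The jar, square and screwdriver were within about 1 mm of where they started, and the gripper was clear of everything. No check failed or disagreed.

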